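# Pack the eyepiece and secure the microscope accessory case

## Robot

A 6-joint arm with a two-finger parallel gripper is mounted at the origin on the work surface. World frame = base frame: x ahead of the robot, y to its left, z up, the work surface at z = 0. Lengths are in m, angles in degrees, forces in N, time in s.
With the tool pointing down it reaches from about 0.375 to 0.9 m from the base axis. Payload 3.1 kg.
Tool frame: the origin (TCP) lies at the very end of the fingers, on their centre line; the grasp point (between the pads) lies 19 mm behind it; z points along the fingers, y is the line along which they close (so a half turn about z gives the same grasp; the last joint's range is limited). The gripper opens to 87 mm and grips with 3 to 60 N. Pads are 19 mm wide; open, the fingers measure 117 mm over their backs; the gripper's body (75 mm by 190 mm) begins 51 mm behind the grasp point.
Start: joints at [54.345, 30.224, 82.088, -0, 67.689, -10.227], TCP at [0.268, 0.564, 0.223] pointing down, gripper open.
Joint ranges: [-176.69, 176.69], [-43.24, 126.21], [12.49, 139.97], [-82, 262], [0, 151.66], [-163.58, 163.58]. Speed limits (degrees/s): [159.86, 159.86, 180, 180, 180, 180].

## Interface

Orientations are given as a 3x3 rotation matrix whose columns are the frame's x, y, z axes.
In Python, from rig import bot gives the robot as it stands.
- The arm moves only by the tool move_arm, never from a script. Its argument "increments" is a list of rows, each an object with "xyz": the shift along the tool's x, y, z in mm, a list of three; "roll": the turn about the tool's z in rad; "grip": the opening in per cent of the stroke, from 0 (shut) to 100 (fully open). A call has 1 to 5 rows; each row shifts and turns the commanded pose from where the row before left it, along the tool's axes as they then stand; what a row does not reach is not made up. A row lasts 1/12 s, in which the tool goes at most 41.7 mm and 7.16 degrees, less where a joint would pass 70% of its speed; a pose out of reach is approached as far as the arm can. A call is refused whole if a number of a shift passes 41.7 or a number of a turn 0.125, either way. A call with a gripper value outside its range is refused whole. The fingers move at their own pace and stop on an object; the grip force is fixed at half the most. Time passes only in rows, so rows that do not move let the fingers close. It gives the time, the measured TCP pose, the force, the opening and the grip force at its end, in the units of the state.
- bot.read_state(): the state, without advancing time (a new reading comes with each control period).
- bot.capture(name): name is "scene" or "top"; returns (picture, depth): 384x512x3 uint8, red, green, blue; 384x512 float32, m along the optical axis (not along the pixel's ray), 0 where there is no reading.
- bot.camera_model(name): a dict with "intrinsics" (3x3 intrinsics, pixels), "rvec" (rotation vector, rad) and "tvec" (3), from world to camera coordinates, as OpenCV has them. Camera axes: x right, y down, z forward; pixel columns grow to the right and rows downward; lengths in m; the calibration is good to about 2 mm. A picture is of the moment at which its call begins. camera_model takes no time and is no camera call.
- bot.hand_in(): hands the job in; it is judged then, once.
Trained networks look in the newest picture that a camera, given by its name, has taken for a name from the list of things; names that differ only in an ending like _2 or _b are one class to them, and where a whole thing is asked for, a point or a joint stands for the part that bears it (a point fixed in the world has none). Each returns a list of dicts, best first, with "conf" (0 to 1); they miss things now and then, are a little off and sometimes report something else, mostly with a low value. They report only what shows in the picture. A call takes as long as a camera call. They do not tell look-alikes from the thing itself.
- bot.spot_in(label, camera): "at" ([x, y, z] in m, in the coordinates of the camera as it stood for that picture, good to about 4 mm: the middle of the surface that is visible of it).
- bot.trace(label, camera): "mask" (384x512 bool, what is visible of it).
The state is a dict: "time_s": time; "joint_positions": joint angles; "qvel": joint speeds; "tau": joint torques, N m; "position": TCP position; "tcp_rot": TCP orientation; "force": force on the tool from outside, world axes, zero at the start; "moment": the same for the moment, N m; "opening": opening from 0.0 (shut) to 1.0 (fully open); "grasp_force": force on a finger pad.
Only numpy, scipy, OpenCV 4.12 (cv2) and the standard library are available. Lean on these libraries where they do the work, as an engineer would, in place of code of your own. Each camera call takes 0.05 s, during which the arm holds its last target. There are 200 camera calls.

## Task

Stand the loose eyepiece fully home in the empty well of the wooden accessory case, then shut the lid and swing the hasp plate down flat against the front of the case, so that the hook comes through its slot. Last, hang the padlock by its shackle on that hook, with the hook's upturned tip in front of it, and let go. Leave the spare lenses and the oil bottle where they are.

Things in the scene. Friction and masses are not known exactly. Their poses are not given: they have to be found in the camera images.
- case: Wooden box fixed to the table, 220 (local x) x 160 (y) x 100 mm high without lid, walls 8 mm. Origin: centre of its underside. Lid hinge on the local +y rim; front with hasp and hook faces local -y. A grey insert fills it to 55 mm above the table, 45 mm below the rim, with one empty well (well) and two at local x +55 mm holding an eyepiece (y +34) and an objective (y -34).
- well (a point): Centre of the mouth of the empty well, on the insert's top face, 55 mm above the table, at local (-45, 0) mm of the case. Well 36 mm in diameter, 30 mm deep. Axes as the case's.
- eyepiece: Loose microscope eyepiece upright on the table: steel barrel 30 mm in diameter, 28 mm long, its foot chamfered to 24 mm; black head 40 mm in diameter from 28 to 56 mm, narrowing to 34 mm at its top at 62 mm. Origin: centre of its underside, z up its axis. 60 to 130 g. Fully home, the head rests on the insert, origin 28 mm below the well's mouth.
- lid (a joint): Lid angle in rad: 0 shut, growing as its front edge lifts; starts open at about 1.6 to 1.85, stop at 1.9. Stiff friction hinge (0.4 N m): the lid stays wherever it is left and must be pushed all the way down.
- lid_hinge (a point): Mid-point of the lid's hinge axis, on the rim at local (0, +80, 100) mm of the case; the axis runs along the case's x. The lid is a wooden panel 220 x 160 x 14 mm reaching 160 mm from the hinge, its underside in the hinge plane. Shut, its top is 114 mm above the table.
- hasp (a joint): Hasp angle relative to the lid in rad: 0 when the plate lies flat against the case's front (lid shut), about 1.57 when it stands straight out from the lid's front edge in the lid's plane; starts at about 1.0 to 1.5. Light friction hinge (0.04 N m): stays where it is left.
- hasp_hinge (a point): Middle of the hasp's hinge pin on the lid's front edge, parallel to the case's x. It moves with the lid; lid shut, it is at local (0, -84, 108) mm of the case. The hasp is a steel plate 60 mm wide along the pin, 60 mm long, 3 mm thick, with a slot 16 mm wide from 13 to 51 mm from the pin.
- hook_seat (a point): Where the shackle rests on the hook: top of the bar, at local (0, -103, 88.5) mm of the case, axes as the case's. The hook is a round steel bar 7 mm in diameter sticking out level from the middle of the case's front, its axis 85 mm above the table, to local y -120 (40 mm from the front face), where a tip turns straight up to 96 mm above the table.
- padlock: Brass padlock upright on the table: body 42 (x) x 18 (y) x 30 mm high, closed steel shackle of 8 mm round bar above it in the local x-z plane, 38 mm wide outside, 22 mm inside, straight legs up to 49 mm, outer top at 66 mm. Origin: centre of its underside, z up. 90 to 180 g. Can be gripped across the two legs (38 mm, along local x).
- shackle_top (a point): Underside of the middle of the padlock's shackle arch, 58 mm above the padlock's underside (28 mm above its body). Hung, it rests on hook_seat.
- spare_objective: Bystander: slim black objective lens, 24 mm in diameter, 50 mm tall, standing on the table; tapers to 10 mm at the top. Origin: centre of its underside. Leave alone.
- oil_bottle: Bystander: small amber bottle, 32 mm in diameter, 75 mm tall, standing on the table. Origin: centre of its underside. Leave alone.
- seated_eyepiece: Bystander: eyepiece already in its well in the case, same shape as the loose one. Leave alone.
- seated_objective: Bystander: objective already in its well in the case, 24 mm in diameter, 50 mm tall, origin (underside) 25 mm above the table. Leave alone.
Not all that is in view belongs to the job. Leave any green or purple look-alike of the eyepiece alone. Of the things that look like the padlock, the smaller one is meant.

How it is judged:
By the outcome, as a careful person would: the job done as asked, in the order asked, and still so for the second after the job is handed in, with the robot touching nothing.
It also fails if it takes over 72 s, if anything falls off the work surface, if the arm or the gripper's body presses on something with over 40 N, if the wrist force passes 120 N, or if a joint passes its speed limit or range.

## Working session

There is one attempt and no reset: what is moved stays moved. The work goes in short steps, Python scripts to look and compute and a tool call to move; the robot and the scene stay as the last step left them, time stands still between calls to the robot, and variables do not carry over. Pictures are saved under pics/ and viewed, at most 10 in all, crops included, and the job is handed in when it is done.

Besides the shell and the picture viewer there is one more tool, called after "Emit:" in YAML: its name, and indented under it one key for each argument. move_arm: Moves the arm, as the interface text tells. Its arguments: {"type":"object","properties":{"increments":{"type":"array"}},"required":["increments"]}

```bash
mkdir -p pics
cat > h.py <<'E'
import numpy as np, cv2
from rig import bot
def cam(n):
    m=bot.camera_model(n); R=cv2.Rodrigues(np.array(m["rvec"],float))[0]; return np.array(m["intrinsics"]),R,np.array(m["tvec"],float).ravel()
def cloud(n,d):
    K,R,t=cam(n); v,u=np.mgrid[:d.shape[0],:d.shape[1]]
    c=np.stack([(u-K[0,2])/K[0,0]*d,(v-K[1,2])/K[1,1]*d,d],-1)
    w=(c-t)@R; w[d<=0]=np.nan; return w
def c2w(n,p):
    K,R,t=cam(n); return R.T@(np.array(p)-t)
E
python3 - <<'E'
from h import *
for n in("scene","top"):
    p,d=bot.capture(n); cv2.imwrite(f"pics/{n}0.png",p[...,::-1]); np.save(f"{n}0.npy",d)
    K,R,t=cam(n); print(n,K[0,0],(-R.T@t).round(3),R[2].round(2))
    for l in("case","eyepiece","padlock","lid","hasp","spare_objective","oil_bottle","hook_seat"):
        try: print(l,[(c2w(n,r["at"]).round(3).tolist(),round(r["conf"],2)) for r in bot.spot_in(l,n)])
        except Exception as e: print(l,e)
E
```

```text
scene 391.76518563378846 [ 1.181 -0.246  0.639] [-0.74  0.19 -0.64]
case [([0.521, 0.233, 0.104], 0.71)]
eyepiece [([0.51, -0.143, 0.048], 0.74), ([0.493, -0.052, 0.052], 0.57), ([0.423, -0.16, 0.052], 0.54)]
padlock [([0.475, -0.297, 0.031], 0.63), ([0.558, -0.382, 0.04], 0.58)]
lid [([0.506, 0.262, 0.198], 0.57)]
hasp [([0.49, 0.274, 0.29], 0.72)]
spare_objective [([0.652, -0.198, 0.031], 0.78), ([0.525, 0.234, 0.101], 0.32)]
oil_bottle [([0.714, -0.406, 0.046], 0.67)]
hook_seat [([0.52, 0.226, 0.101], 0.7)]
top 486.31482131666843 [ 0.438 -0.098  1.186] [ 0.1   0.02 -1.  ]
case [([0.509, 0.213, 0.103], 0.59)]
eyepiece [([0.506, 0.218, 0.099], 0.67), ([0.415, -0.156, 0.064], 0.55), ([0.496, -0.14, 0.062], 0.53), ([0.476, -0.054, 0.066], 0.52)]
padlock [([0.538, -0.381, 0.045], 0.89), ([0.472, -0.291, 0.032], 0.52)]
lid [([0.495, 0.26, 0.208], 0.97)]
hasp [([0.493, 0.279, 0.298], 0.6)]
spare_objective []
oil_bottle [([0.698, -0.399, 0.05], 0.68), ([0.477, -0.292, 0.032], 0.32)]
hook_seat [([0.508, 0.22, 0.099], 0.92), ([0.697, -0.399, 0.049], 0.62)]
```

View pics/scene0.png

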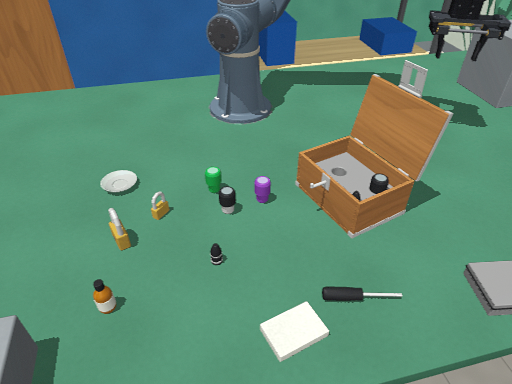

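View pics/top0.png

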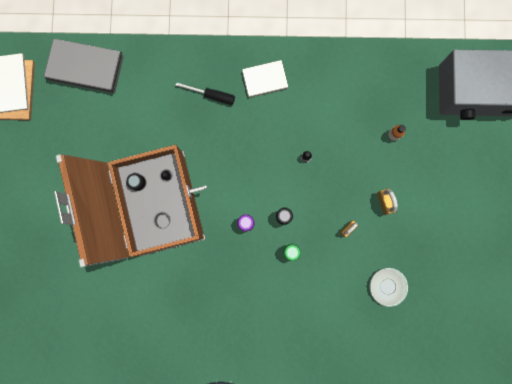

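The scene view shows the loose black eyepiece at (228,199), between the green (214,180) and purple (263,189) look-alikes. The smaller padlock is at (160,206) and the larger at (119,230). The case is at about (350,185) with the lid open and the hook at (320,184). The top view agrees: eyepiece (285,216), small padlock (349,229), hook (198,189).

```bash
cat > meas.py <<'E'
from h import *
from scipy.optimize import least_squares
W={n:cloud(n,np.load(n+"0.npy")) for n in("scene","top")}
def box(n,lo,hi):
    w=W[n].reshape(-1,3); return w[np.all((w>lo)&(w<hi),1)]
for n in W:
    e=box(n,(.46,-.175,.008),(.54,-.1,.075)); top=e[e[:,2]>.057]
    def f(p,e=e):
        m=(e[:,2]>.03)&(e[:,2]<.054); return np.hypot(*(e[m,:2]-p).T)-.02
    s=least_squares(f,[.5,-.14],loss="soft_l1",f_scale=.002)
    print(n,"eyep",len(e),e[:,2].max(),"top",np.median(top,0).round(4),"fit",s.x.round(4),s.cost)
    p=box(n,(.43,-.33,.006),(.52,-.25,.08)); 
    c,(wd),a=cv2.minAreaRect((p[:,:2]*1e3).astype(np.float32)); print("padlock",len(p),p[:,2].max(),c,wd,a)
    b=p[p[:,2]<.031]; print(" body",cv2.minAreaRect((b[:,:2]*1e3).astype(np.float32)))
    s=p[p[:,2]>.04]; m=s[:,:2].mean(0); _,_,v=np.linalg.svd(s[:,:2]-m); print(" shackle",len(s),m.round(4),v[0].round(3))
    t=p[p[:,2]>.058];print(" arch",len(t),t.mean(0).round(4))
    # rim
    r=box(n,(.33,.05,.093),(.7,.40,.107)); 
    print("rim",len(r),cv2.minAreaRect((r[:,:2]*1e3).astype(np.float32)))
    l=box(n,(.33,.15,.14),(.7,.40,.245)); m=l.mean(0); _,_,v=np.linalg.svd(l-m,full_matrices=False); print("lid",len(l),m.round(3),v[2].round(3))
    h=box(n,(.4,.2,.27),(.6,.40,.36)); print("hasp",len(h),h.min(0).round(3),h.max(0).round(3),h.mean(0).round(3))
s=bot.read_state(); print(s["position"],np.round(s["tcp_rot"],3),s["force"],s["opening"])
E
python3 meas.py
```

```text
scene eyep 378 0.06636173553826182 top [ 0.5005 -0.1413  0.0631] fit [ 0.4939 -0.14  ] 6.203938187121195e-05
padlock 311 0.06843303448931674 (471.16876220703125, -296.36688232421875) (21.516637802124023, 42.16164779663086) 48.94652557373047
 body ((471.16876220703125, -296.36688232421875), (21.516637802124023, 42.16164779663086), 48.94652557373047)
 shackle 86 [ 0.4731 -0.2967] [ 0.698 -0.716]
 arch 40 [ 0.4719 -0.2961  0.0634]
rim 1430 ((520.7057495117188, 162.73614501953125), (225.55697631835938, 177.51194763183594), 16.586877822875977)
lid 4098 [0.508 0.26  0.194] [-0.273  0.933 -0.235]
hasp 456 [0.457 0.266 0.27 ] [0.519 0.288 0.319] [0.49  0.276 0.296]
top eyep 235 0.06883248127731295 top [ 0.4978 -0.1396  0.0626] fit [ 0.4979 -0.1404] 2.1173952962667375e-07
padlock 169 0.06945542351354347 (480.5462646484375, -295.3015441894531) (72.59637451171875, 50.11903762817383) 24.158958435058594
 body ((480.5462646484375, -295.3015441894531), (72.59637451171875, 50.11903762817383), 24.158958435058594)
 shackle 57 [ 0.4715 -0.2944] [-0.71   0.705]
 arch 43 [ 0.472  -0.295   0.0632]
rim 1450 ((524.6138916015625, 154.9024658203125), (223.50027465820312, 184.14932250976562), 14.745139122009277)
lid 3109 [0.494 0.255 0.195] [-0.263  0.936 -0.234]
hasp 291 [0.461 0.266 0.271] [0.52  0.285 0.322] [0.491 0.275 0.299]
[0.26833342 0.56445421 0.22256897] [[-0.903  0.429  0.   ]
 [ 0.429  0.903  0.   ]
 [ 0.     0.    -1.   ]] [1.03080729 0.19036131 0.14171342] 0.9994579569730653
```

```bash
cat > case.py <<'E'
from meas import *
print("----")
def fit(P):
    def f(p):
        c,s=np.cos(p[2]),np.sin(p[2]); d=P[:,:2]-p[:2]; x=np.abs(c*d[:,0]+s*d[:,1]); y=np.abs(-s*d[:,0]+c*d[:,1])
        qx,qy=x-.106,y-.076
        sd=np.hypot(np.maximum(qx,0),np.maximum(qy,0))+np.minimum(np.maximum(qx,qy),0)
        return np.maximum(np.abs(sd)-.004,0)+.05*np.abs(sd)
    return min((least_squares(f,[.52,y0,.27],loss="soft_l1",f_scale=.002) for y0 in(.15,.165,.18,.2)),key=lambda s:s.cost)
for n in W:
    P=box(n,(.33,.05,.094),(.7,.40,.106)); s=fit(P); x,y,a=s.x; print(n,s.x.round(4),np.degrees(a),s.cost)
    R=np.array([[np.cos(a),-np.sin(a)],[np.sin(a),np.cos(a)]])
    w=W[n].reshape(-1,3); L=np.c_[(w[:,:2]-s.x[:2])@R,w[:,2]]*1e3
    ok=lambda lo,hi:L[np.all((L>lo)&(L<hi),1)]
    fr=ok((-100,-90,15),(100,-70,80)); sd=ok((100,-70,15),(120,70,90)); print("front y",np.median(fr[:,1]) if len(fr) else 0,len(fr),"side x",np.median(sd[:,0]) if len(sd) else 0,len(sd))
    hk=ok((-25,-135,70),(25,-84,110)); print("hook",len(hk),hk.min(0).round(1),hk.max(0).round(1),np.median(hk,0).round(1), "slope",np.polyfit(hk[:,1],hk[:,0],1).round(3) if len(hk)>5 else 0)
    ins=ok((-95,-65,50),(95,65,60)); print("insert z",np.median(ins[:,2]))
    wl=ok((-70,-25,15),(-20,25,48)); print("well",len(wl),wl.min(0).round(1),wl.max(0).round(1))
    se=ok((25,5,83),(85,60,95)); print("seated top (55,34,89)",len(se),np.median(se,0).round(1))
    ld=ok((-110,60,130),(110,180,235)); A=np.c_[ld[:,1],np.ones(len(ld))]; k=np.polyfit(ld[:,2],ld[:,1],1); print("lid y=k*z",k.round(3),"ang",np.pi/2+np.arctan(k[0]),"y at100",k[0]*100+k[1])
    hs=ok((-35,60,275),(35,180,350)); k=np.polyfit(hs[:,2],hs[:,1],1); print("hasp x",hs[:,0].min(),hs[:,0].max(),"z",hs[:,2].max(),"slope",k.round(3))
E
python3 case.py | sed -n '/----/,$p'
```

```text
----
scene [0.5228 0.1574 0.2796] 16.017079864655113 0.0005862894276535849
front y -79.90661536107498 1223 side x 108.68034595705873 1006
hook 53 [  -3.1 -123.1   84.5] [  3.5 -85.2  97.1] [   0.8 -106.3   89. ] slope [-0.007 -0.248]
insert z 56.15431977798815
well 64 [-65.8  -4.6  27.6] [-39.4  20.2  47.8]
seated top (55,34,89) 163 [58.1 29.  89.5]
lid y=k*z [ 0.24  56.214] ang 1.806153118781911 y at100 80.1943804113459
hasp x -30.90791660261755 31.07125199924378 z 319.3813748980608 slope [-4.50000e-02  1.36323e+02]
top [0.5246 0.1572 0.2738] 15.68958547673102 0.0007898472341449856
front y -80.04728336761585 276 side x 102.32143961781969 249
hook 52 [  -3.4 -122.8   83.8] [  3.8 -85.3  98.2] [   0.2 -103.9   89.3] slope [0.017 1.989]
insert z 56.08126329375667
well 175 [-60.1 -12.1  19.3] [-26.7  18.4  47.7]
seated top (55,34,89) 223 [54.2 32.4 90. ]
lid y=k*z [ 0.239 55.715] ang 1.8057400693143286 y at100 79.65114174945042
hasp x -30.455824230327075 30.250075404101345 z 322.3932686424879 slope [-4.00000e-02  1.34681e+02]
```

Emit:
move_arm:
  increments:
    - {"xyz":[0,0,-25],"roll":0.12,"grip":66}
    - {"xyz":[0,0,-25],"roll":0.12,"grip":66}
    - {"xyz":[0,0,-25],"roll":0.12,"grip":66}
    - {"xyz":[0,0,-25],"roll":0.12,"grip":66}
    - {"xyz":[0,0,-25],"roll":0.12,"grip":66}

```text
time_s: 1.32
position: [0.2682, 0.5643, 0.3488]
tcp_rot: [[-0.498, 0.867, -0.0], [0.867, 0.498, -0.0], [-0.0, -0.0, -1.0]]
force: [-0.1, -0.3, -0.2]
opening: 0.717
grasp_force: 0.0
```

Emit:
move_arm:
  increments:
    - {"xyz":[0,0,-15],"roll":0.12,"grip":66}
    - {"xyz":[0,0,0],"roll":0.12,"grip":66}
    - {"xyz":[0,0,0],"roll":0.01,"grip":66}

```text
time_s: 1.57
position: [0.2687, 0.5649, 0.3643]
tcp_rot: [[-0.271, 0.963, 0.002], [0.963, 0.271, 0.003], [0.002, 0.003, -1.0]]
force: [-0.4, -0.4, 0.4]
opening: 0.667
grasp_force: 0.0
```

```bash
cat > g.py <<'E'
# python3 g.py X Y : offset in tool axes (mm) from the present pose to world X Y; also case-local TCP position
import sys
from h import *
C=np.array([.5235,.1573]); A=np.radians(15.9); RC=np.array([[np.cos(A),-np.sin(A)],[np.sin(A),np.cos(A)]])
s=bot.read_state(); p=np.array(s["position"]); T=np.array(s["tcp_rot"])
print("t",s["time_s"],"p",p.round(4),"yaw y",np.degrees(np.arctan2(T[1,1],T[0,1])).round(2),"open",round(s["opening"]*87,1),"gf",s["grasp_force"],"F",np.round(s["force"],1),"q",np.round(s["joint_positions"],0))
print("case-local",((p[:2]-C)@RC*1e3).round(1),p[2]*1e3)
for i in range(1,len(sys.argv)-1,2):
    w=np.array([float(sys.argv[i]),float(sys.argv[i+1]),p[2]]); print("to",w[:2],"tool",(T.T@(w-p)*1e3).round(1),"local",((w[:2]-C)@RC*1e3).round(1))
E
python3 g.py .497 -.140 .4715 -.2955
```

```text
t 1.5667 p [0.2687 0.5649 0.3643] yaw y 15.73 open 58.1 gf 0.0 F [-0.4 -0.4  0.4] q [54. 23. 71. -0. 85. 39.]
case-local [-133.4  461.9] 364.27855739496744
to [ 0.497 -0.14 ] tool [-740.4   28.7   -1.5] local [-106.9 -278.7]
to [ 0.4715 -0.2955] tool [-883.2  -38.1   -2. ] local [-174.1 -421.2]
```

Emit:
move_arm:
  increments:
    - {"xyz":[-40,1.5,0],"roll":0,"grip":66}
    - {"xyz":[-40,1.5,0],"roll":0,"grip":66}
    - {"xyz":[-40,1.5,0],"roll":0,"grip":66}
    - {"xyz":[-40,1.5,0],"roll":0,"grip":66}
    - {"xyz":[-40,1.5,0],"roll":0,"grip":66}

```text
time_s: 1.98
position: [0.3298, 0.3721, 0.3616]
tcp_rot: [[-0.277, 0.961, -0.001], [0.961, 0.277, -0.001], [-0.001, -0.002, -1.0]]
force: [0.8, 0.1, 0.3]
opening: 0.66
grasp_force: 0.0
```

Emit:
move_arm:
  increments:
    - {"xyz":[-40,1.5,0],"roll":0,"grip":66}
    - {"xyz":[-40,1.5,0],"roll":0,"grip":66}
    - {"xyz":[-40,1.5,0],"roll":0,"grip":66}
    - {"xyz":[-40,1.5,0],"roll":0,"grip":66}
    - {"xyz":[-40,1.5,0],"roll":0,"grip":66}

```text
time_s: 2.4
position: [0.3917, 0.1819, 0.362]
tcp_rot: [[-0.277, 0.961, -0.001], [0.961, 0.277, -0.0], [0.0, -0.001, -1.0]]
force: [-0.0, 0.2, 0.6]
opening: 0.66
grasp_force: 0.0
```

Emit:
move_arm:
  increments:
    - {"xyz":[-40,1.5,0],"roll":0,"grip":66}
    - {"xyz":[-40,1.5,0],"roll":0,"grip":66}
    - {"xyz":[-40,1.5,10],"roll":0,"grip":66}
    - {"xyz":[-38,1.5,15],"roll":0,"grip":66}
    - {"xyz":[-36,1.5,20],"roll":0,"grip":66}

```text
time_s: 2.82
position: [0.4532, -0.0031, 0.3177]
tcp_rot: [[-0.276, 0.961, 0.003], [0.961, 0.276, -0.001], [-0.001, 0.002, -1.0]]
force: [0.9, 0.2, -0.7]
opening: 0.658
grasp_force: 0.0
```

Emit:
move_arm:
  increments:
    - {"xyz":[-34,1.5,20],"roll":0,"grip":66}
    - {"xyz":[-30,1.5,20],"roll":0,"grip":66}
    - {"xyz":[-20,1.5,30],"roll":0,"grip":66}
    - {"xyz":[-12,1.5,35],"roll":0,"grip":66}
    - {"xyz":[-8,0,35],"roll":0,"grip":66}

```text
time_s: 3.23
position: [0.4873, -0.1011, 0.1761]
tcp_rot: [[-0.274, 0.962, 0.002], [0.962, 0.274, -0.001], [-0.001, 0.001, -1.0]]
force: [-0.0, -0.4, 0.0]
opening: 0.663
grasp_force: 0.0
```

```bash
python3 g.py .497 -.140
```

```text
t 3.2333 p [ 0.4873 -0.1011  0.1761] yaw y 15.93 open 57.7 gf 0.0 F [-0.  -0.4  0. ] q [-25.  24. 103.  -0.  53. -41.]
case-local [-105.6 -238.6] 176.05521624428155
to [ 0.497 -0.14 ] tool [-40.   -1.4   0. ] local [-106.9 -278.7]
```

Emit:
move_arm:
  increments:
    - {"xyz":[-30,-1,15],"roll":0,"grip":66}
    - {"xyz":[-10,-0.4,25],"roll":0,"grip":66}
    - {"xyz":[0,0,30],"roll":0,"grip":66}
    - {"xyz":[0,0,0],"roll":0,"grip":66}
    - {"xyz":[0,0,0],"roll":0,"grip":66}

```text
time_s: 3.65
position: [0.4944, -0.1372, 0.106]
tcp_rot: [[-0.275, 0.962, -0.005], [0.962, 0.275, 0.003], [0.004, -0.004, -1.0]]
force: [-0.4, -0.3, 0.2]
opening: 0.661
grasp_force: 0.0
```

```bash
python3 g.py .497 -.140
python3 - <<'E'
from h import *
p,d=bot.capture("scene"); cv2.imwrite("pics/s1.png",cv2.resize(p[120:260,150:330,::-1],None,fx=4,fy=4))
E
```

```text
t 3.65 p [ 0.4944 -0.1372  0.106 ] yaw y 15.95 open 57.5 gf 0.0 F [-0.4 -0.3  0.2] q [-28.  32. 104.   0.  44. -44.]
case-local [-108.7 -275.2] 105.97454803322236
to [ 0.497 -0.14 ] tool [-3.4  1.8 -0. ] local [-106.9 -278.7]
```

View pics/s1.png

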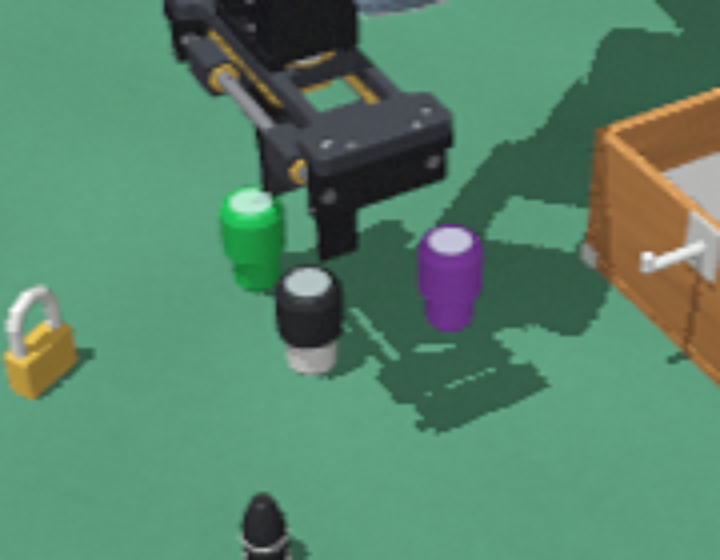

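The crop shows the open gripper directly above the black eyepiece (crop 308,320), clear of the green one (250,235) and the purple one (450,275). Next I descend and grip.

Emit:
move_arm:
  increments:
    - {"xyz":[-3,1.5,25],"roll":0,"grip":66}
    - {"xyz":[0,0,25],"roll":0,"grip":66}
    - {"xyz":[0,0,15],"roll":0,"grip":66}
    - {"xyz":[0,0,8],"roll":0,"grip":66}
    - {"xyz":[0,0,0],"roll":0,"grip":66}

```text
time_s: 4.12
position: [0.4986, -0.1401, 0.0348]
tcp_rot: [[-0.275, 0.962, -0.0], [0.962, 0.275, 0.0], [0.0, -0.0, -1.0]]
force: [-1.0, 1.4, -0.5]
opening: 0.656
grasp_force: 0.0
```

```bash
python3 g.py .497 -.140
```

```text
t 4.1167 p [ 0.4986 -0.1401  0.0348] yaw y 15.95 open 57.1 gf 0.0 F [-1.   1.4 -0.5] q [-28.  40. 105.   0.  35. -44.]
case-local [-105.5 -279.2] 34.77178288627853
to [ 0.497 -0.14 ] tool [ 0.5 -1.5  0. ] local [-106.9 -278.7]
```

Emit:
move_arm:
  increments:
    - {"xyz":[0,-1,1],"roll":0,"grip":35}
    - {"xyz":[0,0,0],"roll":0,"grip":35}
    - {"xyz":[0,0,0],"roll":0,"grip":35}
    - {"xyz":[0,0,0],"roll":0,"grip":35}
    - {"xyz":[0,0,0],"roll":0,"grip":35}

```text
time_s: 4.53
position: [0.498, -0.1411, 0.0346]
tcp_rot: [[-0.274, 0.962, 0.002], [0.962, 0.274, -0.001], [-0.001, 0.001, -1.0]]
force: [-0.9, -0.3, 4.6]
opening: 0.452
grasp_force: 29.9
```

```bash
python3 g.py .4802 .145
```

```text
t 4.5333 p [ 0.498  -0.1411  0.0346] yaw y 15.88 open 39.4 gf 29.850934674361724 F [-0.9 -0.3  4.6] q [-28.  40. 106.  -0.  35. -44.]
case-local [-106.2 -280. ] 34.57857885591212
to [0.4802 0.145 ] tool [280.   61.1  -0.3] local [-45.   0.]
```

Emit:
move_arm:
  increments:
    - {"xyz":[0,0,-20],"roll":0,"grip":35}
    - {"xyz":[0,0,-35],"roll":0,"grip":35}
    - {"xyz":[10,2,-40],"roll":0,"grip":35}
    - {"xyz":[20,5,-35],"roll":0,"grip":35}
    - {"xyz":[35,8,-10],"roll":0,"grip":35}

```text
time_s: 4.95
position: [0.4985, -0.0772, 0.1788]
tcp_rot: [[-0.27, 0.963, 0.012], [0.963, 0.27, -0.005], [-0.008, 0.01, -1.0]]
force: [2.3, 0.8, -1.4]
opening: 0.454
grasp_force: 29.8
```

Emit:
move_arm:
  increments:
    - {"xyz":[38,8,0],"roll":0,"grip":35}
    - {"xyz":[38,8,0],"roll":0,"grip":35}
    - {"xyz":[38,8,0],"roll":0,"grip":35}
    - {"xyz":[35,8,0],"roll":0,"grip":35}
    - {"xyz":[30,7,0],"roll":0,"grip":35}

```text
time_s: 5.37
position: [0.4818, 0.111, 0.1738]
tcp_rot: [[-0.274, 0.962, -0.0], [0.962, 0.274, 0.0], [0.0, -0.0, -1.0]]
force: [0.5, -0.6, -0.1]
opening: 0.453
grasp_force: 29.8
```

Emit:
move_arm:
  increments:
    - {"xyz":[20,4,0],"roll":0,"grip":35}
    - {"xyz":[12,2,0],"roll":0,"grip":35}
    - {"xyz":[4,1,0],"roll":0,"grip":35}
    - {"xyz":[0,0,0],"roll":0,"grip":35}

```text
time_s: 5.7
position: [0.4795, 0.1456, 0.1735]
tcp_rot: [[-0.275, 0.961, 0.0], [0.961, 0.275, -0.0], [-0.0, -0.0, -1.0]]
force: [0.4, -0.7, -1.7]
opening: 0.452
grasp_force: 29.8
```

```bash
python3 g.py .4802 .145
python3 - <<'E'
from h import *
p,d=bot.capture("scene"); cv2.imwrite("pics/s2.png",cv2.resize(p[60:240,260:450,::-1],None,fx=3,fy=3))
p,d=bot.capture("top"); cv2.imwrite("pics/t2.png",p[...,::-1])
E
```

```text
t 5.7 p [0.4795 0.1456 0.1735] yaw y 15.96 open 39.3 gf 29.79039230212493 F [ 0.4 -0.7 -1.7] q [  4.  25. 103.  -0.  53. -12.]
case-local [-45.5   0.8] 173.54377554869853
to [0.4802 0.145 ] tool [-0.8  0.5  0. ] local [-45.   0.]
```

View pics/s2.png

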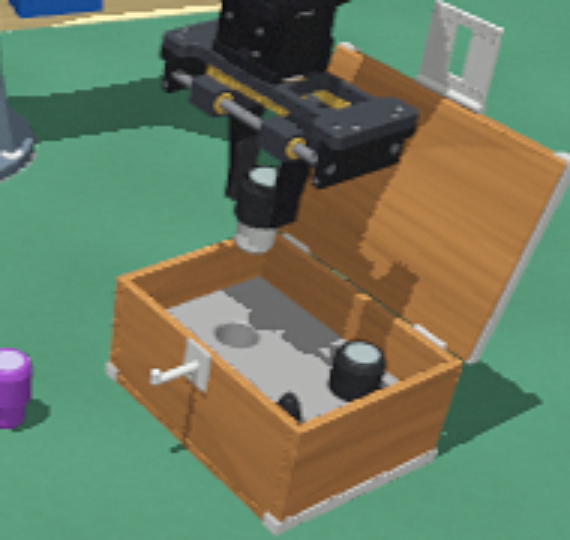

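The eyepiece is held upright over the case (crop 258,215) and the well mouth shows at crop (237,335), full image about (339,172). I'll check both numerically.

Run:
```python
from h import *
from scipy.optimize import least_squares
C=np.array([.5235,.1573]); A=np.radians(15.9); RC=np.array([[np.cos(A),-np.sin(A)],[np.sin(A),np.cos(A)]])
for n in("scene","top"):
    p,d=bot.capture(n); w=cloud(n,d); L=np.c_[(w.reshape(-1,3)[:,:2]-C)@RC,w.reshape(-1,3)[:,2]].reshape(w.shape)*1e3
    K,R,t=cam(n)
    # well mouth ellipse centre: pixels near it seen below the insert level, use grid of below-plane
    m=(L[...,2]<50)&(L[...,2]>15)&(abs(L[...,0]+45)<35)&(abs(L[...,1])<35)
    v,u=np.nonzero(m)
    if len(u)>10:
        # rays onto z=55
        o=-R.T@t; r=(np.c_[(u-K[0,2])/K[0,0],(v-K[1,2])/K[1,1],np.ones(len(u))])@R; q=o+r*((.055-o[2])/r[:,2])[:,None]
        l=(q[:,:2]-C)@RC*1e3; print(n,"well",len(l),l.min(0).round(1),l.max(0).round(1),cv2.minEnclosingCircle(l.astype(np.float32)))
    for lo,hi,rad in((142,162,15),(171,190,20)):
        b=L[(L[...,2]>lo)&(L[...,2]<hi)&(abs(L[...,0]+45)<19)&(abs(L[...,1])<30)]
        if len(b)>15:
            s=least_squares(lambda c:np.hypot(*(b[:,:2]-c).T)-rad,[-45,0],loss="soft_l1"); print(n,"held",len(b),s.x.round(1),b.min(0).round(0),b.max(0).round(0))
```

```text
scene well 77 [-59.8 -17.3] [-29.4  12. ] ((-43.58433151245117, -3.006696939468384), 16.292007446289062)
scene held 89 [-48.6   1.7] [-60. -15. 142.] [-32.  13. 162.]
scene held 85 [-46.9   1.9] [-62. -20. 171.] [-26.  -8. 190.]
top well 113 [-67.3 -17.9] [-24.1   6.4] ((-45.67040252685547, -0.6686997413635254), 22.056884765625)
```

Emit:
move_arm:
  increments:
    - {"xyz":[-0.8,0.5,25],"roll":0,"grip":35}
    - {"xyz":[0,0,30],"roll":0,"grip":35}
    - {"xyz":[0,0,20],"roll":0,"grip":35}
    - {"xyz":[0,0,5],"roll":0,"grip":35}
    - {"xyz":[0,0,5],"roll":0,"grip":35}

```text
time_s: 6.32
position: [0.4801, 0.1437, 0.0877]
tcp_rot: [[-0.272, 0.962, -0.002], [0.962, 0.272, -0.0], [0.0, -0.002, -1.0]]
force: [0.3, 0.3, -0.8]
opening: 0.451
grasp_force: 29.8
```

Emit:
move_arm:
  increments:
    - {"xyz":[0,0,5],"roll":0,"grip":35}
    - {"xyz":[0,0,5],"roll":0,"grip":35}
    - {"xyz":[0,0,3],"roll":0,"grip":35}
    - {"xyz":[0,0,0],"roll":0,"grip":35}

```text
time_s: 6.65
position: [0.4805, 0.1446, 0.0756]
tcp_rot: [[-0.273, 0.962, 0.0], [0.962, 0.273, 0.0], [-0.0, 0.0, -1.0]]
force: [0.9, 1.1, -1.9]
opening: 0.457
grasp_force: 29.8
```

```bash
python3 g.py .4802 .145
```

```text
t 6.65 p [0.4805 0.1446 0.0756] yaw y 15.87 open 39.8 gf 29.79036861678196 F [ 0.9  1.1 -1.9] q [  4.  35. 107.  -0.  39. -12.]
case-local [-44.9  -0.4] 75.64367105287894
to [0.4802 0.145 ] tool [ 0.5 -0.2 -0. ] local [-45.   0.]
```

Emit:
move_arm:
  increments:
    - {"xyz":[0,0,5],"roll":0,"grip":35}
    - {"xyz":[0,0,4],"roll":0,"grip":35}
    - {"xyz":[0,0,3],"roll":0,"grip":35}
    - {"xyz":[0,0,2],"roll":0,"grip":35}
    - {"xyz":[0,0,0],"roll":0,"grip":35}

```text
time_s: 7.07
position: [0.4802, 0.1446, 0.0618]
tcp_rot: [[-0.274, 0.962, -0.0], [0.962, 0.274, -0.0], [-0.0, -0.0, -1.0]]
force: [-0.6, 0.1, 2.3]
opening: 0.455
grasp_force: 29.8
```

Emit:
move_arm:
  increments:
    - {"xyz":[0,0,1],"roll":0,"grip":35}
    - {"xyz":[0,0,0],"roll":0,"grip":58}
    - {"xyz":[0,0,0],"roll":0,"grip":58}
    - {"xyz":[0,0,0],"roll":0,"grip":58}
    - {"xyz":[0,0,-10],"roll":0,"grip":58}

```text
time_s: 7.48
position: [0.4792, 0.1445, 0.0695]
tcp_rot: [[-0.273, 0.962, -0.003], [0.962, 0.273, -0.0], [0.001, -0.003, -1.0]]
force: [0.1, -0.1, 0.2]
opening: 0.568
grasp_force: 0.0
```

Emit:
move_arm:
  increments:
    - {"xyz":[0,0,-25],"roll":0,"grip":58}
    - {"xyz":[0,0,-35],"roll":0,"grip":58}
    - {"xyz":[0,-5,-40],"roll":0,"grip":58}
    - {"xyz":[0,-15,-40],"roll":0,"grip":100}
    - {"xyz":[0,-25,-40],"roll":0,"grip":100}

```text
time_s: 7.9
position: [0.4417, 0.1333, 0.2478]
tcp_rot: [[-0.274, 0.962, 0.004], [0.962, 0.274, 0.0], [-0.001, 0.004, -1.0]]
force: [1.2, -0.6, -0.2]
opening: 0.658
grasp_force: 0.0
```

Emit:
move_arm:
  increments:
    - {"xyz":[0,-20,-35],"roll":0,"grip":100}
    - {"xyz":[0,-20,-35],"roll":0,"grip":100}
    - {"xyz":[0,-10,-30],"roll":0,"grip":100}
    - {"xyz":[0,0,-10],"roll":0,"grip":100}
    - {"xyz":[0,0,0],"roll":0,"grip":100}

```text
time_s: 8.32
position: [0.3931, 0.1196, 0.3587]
tcp_rot: [[-0.273, 0.962, 0.009], [0.962, 0.273, 0.0], [-0.002, 0.009, -1.0]]
force: [1.2, -0.2, 0.3]
opening: 0.975
grasp_force: 0.0
```

```bash
python3 g.py
cat > look.py <<'E'
from h import *
C=np.array([.5235,.1573]); A=np.radians(15.9); RC=np.array([[np.cos(A),-np.sin(A)],[np.sin(A),np.cos(A)]])
def local(n):
    p,d=bot.capture(n); w=cloud(n,d); return p,np.c_[(w.reshape(-1,3)[:,:2]-C)@RC,w.reshape(-1,3)[:,2]]*1e3
def inb(L,lo,hi): return L[np.all((L>lo)&(L<hi),1)]
E
python3 - <<'E'
from look import *
for n in("scene","top"):
    p,L=local(n); e=inb(L,(-70,-25,70),(-20,25,110)); print(n,len(e),np.median(e[e[:,2]>e[:,2].max()-6],0) if len(e) else 0, np.percentile(e[:,2],[50,90]) if len(e) else 0)
    h=inb(L,(-35,60,265),(35,180,350)); print("hasp",h.max(0) if len(h) else 0)
E
```

```text
t 8.3167 p [0.3931 0.1196 0.3587] yaw y 15.87 open 84.8 gf 0.0 F [ 1.2 -0.2  0.3] q [  1.   3.  99.   0.  77. -15.]
case-local [-135.8   -0.6] 358.70286626048755
scene 211 [-44.93447262  -1.49633714  90.29670005] [87.49754976 90.99495072]
hasp [ 30.75880855 128.48440566 319.37241034]
top 262 [-4.45990285e+01 -3.99348295e-02  9.07755618e+01] [89.24846741 92.41817639]
hasp [ 32.13451193 126.85876012 320.3141431 ]
```

Eyepiece is home: its top reads the same height as the seated one. Next, go round behind the lid.

Emit:
move_arm:
  increments:
    - {"xyz":[20,-4,0],"roll":0,"grip":100}
    - {"xyz":[35,0,0],"roll":0,"grip":100}
    - {"xyz":[35,0,0],"roll":0,"grip":100}
    - {"xyz":[35,0,0],"roll":0,"grip":100}
    - {"xyz":[30,0,0],"roll":0,"grip":100}

```text
time_s: 8.83
position: [0.3443, 0.269, 0.3529]
tcp_rot: [[-0.274, 0.962, -0.004], [0.962, 0.274, -0.001], [-0.0, -0.005, -1.0]]
force: [1.0, -0.1, 0.9]
opening: 1.0
grasp_force: 0.0
```

Emit:
move_arm:
  increments:
    - {"xyz":[20,0,0],"roll":0,"grip":100}
    - {"xyz":[5,0,20],"roll":0,"grip":100}
    - {"xyz":[0,0,35],"roll":0,"grip":100}
    - {"xyz":[0,0,35],"roll":0,"grip":100}
    - {"xyz":[0,0,30],"roll":0,"grip":100}

```text
time_s: 9.25
position: [0.3371, 0.2911, 0.2314]
tcp_rot: [[-0.274, 0.962, -0.004], [0.962, 0.274, -0.002], [-0.001, -0.005, -1.0]]
force: [-0.7, 0.4, 0.4]
opening: 1.001
grasp_force: 0.0
```

Emit:
move_arm:
  increments:
    - {"xyz":[0,0,12],"roll":0,"grip":100}
    - {"xyz":[0,0,0],"roll":0,"grip":100}

```text
time_s: 9.42
position: [0.3355, 0.2899, 0.2181]
tcp_rot: [[-0.274, 0.962, -0.011], [0.962, 0.274, -0.006], [-0.002, -0.012, -1.0]]
force: [-0.4, -0.0, 0.5]
opening: 0.998
grasp_force: 0.0
```

```bash
python3 g.py
```

```text
t 9.4167 p [0.3355 0.2899 0.2181] yaw y 15.88 open 86.9 gf 0.0 F [-0.4 -0.   0.5] q [ 26.  17. 107.  -0.  57.  10.]
case-local [-144.5  179. ] 218.09472880220594
```

Emit:
move_arm:
  increments:
    - {"xyz":[-20,4,-5],"roll":0,"grip":100}
    - {"xyz":[-15,0,-3],"roll":0,"grip":100}
    - {"xyz":[-12,0,0],"roll":0,"grip":100}
    - {"xyz":[-12,0,-2],"roll":0,"grip":100}
    - {"xyz":[-12,0,-2],"roll":0,"grip":100}

```text
time_s: 9.83
position: [0.363, 0.2249, 0.2354]
tcp_rot: [[-0.274, 0.962, 0.001], [0.962, 0.274, 0.002], [0.002, 0.001, -1.0]]
force: [0.8, 3.7, -1.2]
opening: 0.999
grasp_force: 1.4
```

```bash
python3 g.py
```

```text
t 9.8333 p [0.363  0.2249 0.2354] yaw y 15.87 open 86.9 gf 1.352314471732825 F [ 0.8  3.7 -1.2] q [ 17.  14. 108.   0.  58.   1.]
case-local [-135.9  109. ] 235.40165649229866
```

Emit:
move_arm:
  increments:
    - {"xyz":[-20,0,0],"roll":0,"grip":100}
    - {"xyz":[-20,0,1],"roll":0,"grip":100}
    - {"xyz":[-17,0,4],"roll":0,"grip":100}
    - {"xyz":[-17,0,6],"roll":0,"grip":100}
    - {"xyz":[-15,0,8],"roll":0,"grip":100}

```text
time_s: 10.25
position: [0.3873, 0.1385, 0.2162]
tcp_rot: [[-0.273, 0.962, 0.001], [0.962, 0.273, 0.001], [0.001, 0.001, -1.0]]
force: [0.1, 2.9, 0.9]
opening: 1.003
grasp_force: 1.1
```

```bash
python3 g.py
```

```text
t 10.25 p [0.3873 0.1385 0.2162] yaw y 15.86 open 87.3 gf 1.0678868417744525 F [0.1 2.9 0.9] q [  4.  14. 112.   0.  54. -12.]
case-local [-136.2   19.2] 216.24865120512396
```

Emit:
move_arm:
  increments:
    - {"xyz":[-15,0,11],"roll":0,"grip":100}
    - {"xyz":[-13,0,13],"roll":0,"grip":100}
    - {"xyz":[-11,0,13],"roll":0,"grip":100}
    - {"xyz":[-9,0,15],"roll":0,"grip":100}
    - {"xyz":[-8,0,16],"roll":0,"grip":100}

```text
time_s: 10.67
position: [0.4027, 0.0843, 0.1477]
tcp_rot: [[-0.273, 0.962, 0.001], [0.962, 0.273, 0.0], [-0.0, 0.001, -1.0]]
force: [0.6, 0.5, 1.7]
opening: 0.999
grasp_force: 0.7
```

```bash
python3 g.py
```

```text
t 10.6667 p [0.4027 0.0843 0.1477] yaw y 15.84 open 86.9 gf 0.7077036355622113 F [0.6 0.5 1.7] q [ -4.  22. 116.   0.  42. -20.]
case-local [-136.2  -37.1] 147.72447392234355
```

Emit:
move_arm:
  increments:
    - {"xyz":[-5,0,12],"roll":0,"grip":100}
    - {"xyz":[-3,0,12],"roll":0,"grip":100}
    - {"xyz":[0,0,9],"roll":0,"grip":100}
    - {"xyz":[0,0,3],"roll":0,"grip":100}
    - {"xyz":[0,0,2],"roll":0,"grip":100}

```text
time_s: 11.08
position: [0.4052, 0.0765, 0.1131]
tcp_rot: [[-0.274, 0.962, 0.004], [0.962, 0.274, -0.001], [-0.002, 0.003, -1.0]]
force: [-17.0, -5.5, 66.0]
opening: 1.005
grasp_force: 33.0
```

```bash
python3 g.py;  cat > lid.py <<'E'
from look import *
for n in("scene","top"):
    p,L=local(n)
    l=inb(L,(-40,-75,100),(105,60,175)); k=np.linalg.lstsq(np.c_[l[:,:2],np.ones(len(l))],l[:,2],rcond=None)[0]; print(n,"lid",len(l),k.round(4),"z@front",(k[2]-80*k[1]).round(1))
    h=inb(L,(-29,-160,50),(29,-88,140)); 
    f=h[(abs(h[:,0])>11)]; print("hasp",len(f),np.polyfit(f[:,1],f[:,2],1).round(3) if len(f)>5 else 0,f.min(0).round(0) if len(f) else 0,f.max(0).round(0) if len(f) else 0)
    cv2.imwrite(f"pics/{n}_lid.png",cv2.resize(p[60:240,240:440,::-1] if n=="scene" else p[100:280,50:250,::-1],None,fx=3,fy=3))
E
python3 lid.py
```

```text
t 11.0833 p [0.4052 0.0765 0.1131] yaw y 15.9 open 87.5 gf 32.99112416803837 F [-17.   -5.5  66. ] q [ -5.  26. 118.  -0.  36. -21.]
case-local [-135.9  -45.3] 113.10973770459489
scene lid 2318 [-1.800000e-03 -3.800000e-03  1.151158e+02] z@front 115.4
hasp 326 [  0.3   135.492] [ -29. -143.   91.] [ 29. -88. 111.]
top lid 3690 [ 9.000000e-04 -4.000000e-03  1.152067e+02] z@front 115.5
hasp 391 [  0.288 134.523] [ -29. -142.   89.] [ 29. -88. 113.]
```

View pics/scene_lid.png

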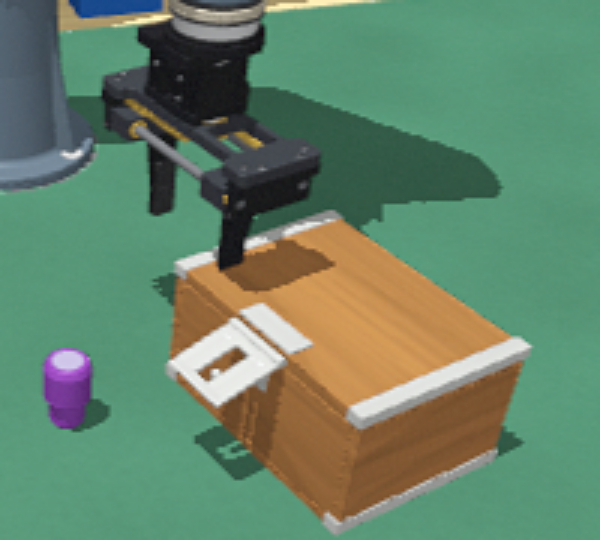

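The lid is down, with its top level at 115 mm in the cameras. The hasp plate (crop 230,350) stands out over the hook, whose tip shows in the slot at crop (215,370). Next I straddle the hook and swing the plate down.

Emit:
move_arm:
  increments:
    - {"xyz":[0,0,-10],"roll":0,"grip":100}
    - {"xyz":[-10,10,-25],"roll":0,"grip":31}
    - {"xyz":[-20,30,-5],"roll":0,"grip":31}
    - {"xyz":[-20,35,0],"roll":0,"grip":31}
    - {"xyz":[-20,30,0],"roll":0,"grip":31}

```text
time_s: 11.6
position: [0.5271, 0.0382, 0.1513]
tcp_rot: [[-0.274, 0.962, 0.003], [0.962, 0.274, -0.0], [-0.001, 0.003, -1.0]]
force: [1.6, 0.7, 0.2]
opening: 0.782
grasp_force: 0.0
```

Emit:
move_arm:
  increments:
    - {"xyz":[-15,20,0],"roll":0,"grip":31}
    - {"xyz":[-7,10,0],"roll":0,"grip":31}
    - {"xyz":[0,1,0],"roll":0,"grip":31}
    - {"xyz":[0,0,0],"roll":0,"grip":31}

```text
time_s: 11.93
position: [0.56, 0.0259, 0.1495]
tcp_rot: [[-0.273, 0.962, -0.001], [0.962, 0.273, 0.0], [0.001, -0.001, -1.0]]
force: [-0.5, -0.6, 0.5]
opening: 0.479
grasp_force: 0.0
```

```bash
python3 g.py
```

```text
t 11.9333 p [0.56   0.0259 0.1495] yaw y 15.85 open 41.7 gf 0.0 F [-0.5 -0.6  0.5] q [ -9.  31.  95.   0.  54. -25.]
case-local [  -0.9 -136.4] 149.49954454048847
```

Emit:
move_arm:
  increments:
    - {"xyz":[-1,1,10],"roll":0,"grip":31}
    - {"xyz":[0,0,12],"roll":0,"grip":31}
    - {"xyz":[0,0,12],"roll":0,"grip":31}
    - {"xyz":[0,0,12],"roll":0,"grip":31}
    - {"xyz":[0,0,6],"roll":0,"grip":31}

```text
time_s: 12.35
position: [0.5585, 0.0261, 0.096]
tcp_rot: [[-0.274, 0.962, -0.005], [0.962, 0.274, 0.001], [0.002, -0.004, -1.0]]
force: [-0.5, 0.2, 0.8]
opening: 0.314
grasp_force: 0.4
```

Emit:
move_arm:
  increments:
    - {"xyz":[2,0,6],"roll":0,"grip":31}
    - {"xyz":[2,0,5],"roll":0,"grip":31}
    - {"xyz":[3,0,5],"roll":0,"grip":31}
    - {"xyz":[4,0,5],"roll":0,"grip":31}

```text
time_s: 12.68
position: [0.5583, 0.036, 0.0768]
tcp_rot: [[-0.273, 0.962, 0.001], [0.962, 0.273, -0.0], [-0.0, 0.0, -1.0]]
force: [0.8, 0.0, 0.4]
opening: 0.314
grasp_force: 0.4
```

```bash
python3 g.py
```

```text
t 12.6833 p [0.5583 0.036  0.0768] yaw y 15.87 open 27.3 gf 0.4298109747469425 F [0.8 0.  0.4] q [ -8.  37.  98.  -0.  44. -24.]
case-local [   0.3 -126.2] 76.8170696576885
```

Emit:
move_arm:
  increments:
    - {"xyz":[5,0,4],"roll":0,"grip":31}
    - {"xyz":[6,0,4],"roll":0,"grip":31}
    - {"xyz":[6,0,3],"roll":0,"grip":31}
    - {"xyz":[6,0,2],"roll":0,"grip":31}
    - {"xyz":[5,0,0],"roll":0,"grip":31}

```text
time_s: 13.1
position: [0.5505, 0.0635, 0.0636]
tcp_rot: [[-0.274, 0.962, 0.0], [0.962, 0.274, 0.0], [0.0, 0.0, -1.0]]
force: [-0.1, -0.9, -1.0]
opening: 0.304
grasp_force: 0.5
```

Emit:
move_arm:
  increments:
    - {"xyz":[3,0,0],"roll":0,"grip":31}
    - {"xyz":[1,0,0],"roll":0,"grip":31}
    - {"xyz":[0,0,0],"roll":0,"grip":31}

```text
time_s: 13.35
position: [0.5502, 0.0647, 0.0638]
tcp_rot: [[-0.275, 0.961, 0.001], [0.961, 0.275, -0.004], [-0.004, 0.0, -1.0]]
force: [-0.1, -8.6, -3.1]
opening: 0.312
grasp_force: 4.4
```

```bash
python3 g.py
```

```text
t 13.35 p [0.5502 0.0647 0.0638] yaw y 15.96 open 27.2 gf 4.410823783837259 F [-0.1 -8.6 -3.1] q [ -5.  38. 100.  -0.  42. -20.]
case-local [  0.3 -96.4] 63.77314495286089
```

Emit:
move_arm:
  increments:
    - {"xyz":[2,0,0],"roll":0,"grip":31}
    - {"xyz":[0,0,0],"roll":0,"grip":31}

```text
time_s: 13.52
position: [0.5503, 0.0648, 0.0638]
tcp_rot: [[-0.276, 0.961, 0.002], [0.961, 0.276, -0.006], [-0.006, 0.0, -1.0]]
force: [0.9, -15.6, -3.1]
opening: 0.307
grasp_force: 7.6
```

Emit:
move_arm:
  increments:
    - {"xyz":[-10,0,0],"roll":0,"grip":31}
    - {"xyz":[-20,0,0],"roll":0,"grip":31}
    - {"xyz":[-30,0,-5],"roll":0,"grip":31}
    - {"xyz":[-35,0,-15],"roll":0,"grip":31}
    - {"xyz":[-35,0,-20],"roll":0,"grip":60}

```text
time_s: 13.93
position: [0.5834, -0.0566, 0.103]
tcp_rot: [[-0.275, 0.962, -0.004], [0.962, 0.275, 0.002], [0.003, -0.003, -1.0]]
force: [0.6, -0.4, 0.2]
opening: 0.337
grasp_force: 0.0
```

```bash
python3 g.py .4715 -.2955
python3 - <<'E'
from look import *
for n in("scene","top"):
    p,L=local(n)
    l=inb(L,(-100,-75,100),(105,60,175)); print(n,"lid",np.median(l[:,2]))
    f=inb(L,(-29,-145,45),(29,-82,106)); f=f[abs(f[:,0])>11]; print("hasp",len(f),np.median(f,0).round(1) if len(f) else 0,f[:,1].min() if len(f) else 0)
    h=inb(L,(-8,-130,78),(8,-90,105)); print("hook",len(h),np.median(h,0).round(1),h.min(0).round(1),h.max(0).round(1))
    cv2.imwrite(f"pics/{n}_h.png",cv2.resize(p[60:240,240:440,::-1],None,fx=3,fy=3))
E
```

```text
t 13.9333 p [ 0.5834 -0.0566  0.103 ] yaw y 15.93 open 29.3 gf 0.0 F [ 0.6 -0.4  0.2] q [-16.  36.  93.   0.  50. -32.]
case-local [  -1.  -222.1] 103.03115180362215
to [ 0.4715 -0.2955] tool [-199.  -173.2   -0. ] local [-174.1 -421.2]
scene lid 115.29824338031719
hasp 177 [ 15.5 -84.8  77.3] -87.24299339473194
hook 25 [   0.2 -101.4   88.4] [  -4.4 -115.1   83.9] [  2.2 -90.4  91. ]
top lid 115.31470944172526
hasp 0 0 0
  return _methods._mean(a, axis=axis, dtype=dtype,
  ret = um.true_divide(
Traceback (most recent call last):
ValueError: zero-size array to reduction operation minimum which has no identity
```

View pics/scene_h.png

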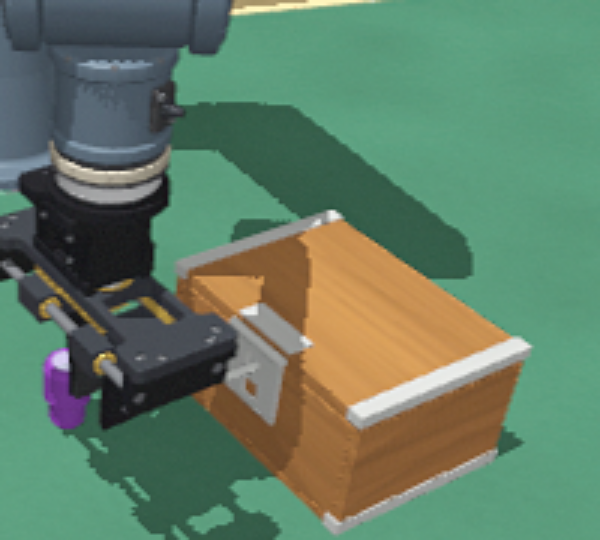

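The hasp plate lies flat on the front (crop 255,370), the hook comes through the slot, and the lid is shut. On to the padlock: rise and roll.

Emit:
move_arm:
  increments:
    - {"xyz":[0,0,-20],"roll":0.12,"grip":62}
    - {"xyz":[0,0,-20],"roll":0.12,"grip":62}
    - {"xyz":[0,0,-20],"roll":0.12,"grip":62}
    - {"xyz":[0,0,-10],"roll":0.12,"grip":62}
    - {"xyz":[0,0,0],"roll":0.12,"grip":62}

```text
time_s: 14.45
position: [0.5861, -0.056, 0.1767]
tcp_rot: [[0.323, 0.946, 0.005], [0.946, -0.323, -0.001], [0.001, 0.005, -1.0]]
force: [0.3, 0.3, 0.3]
opening: 0.614
grasp_force: 0.0
```

Emit:
move_arm:
  increments:
    - {"xyz":[0,0,0],"roll":0.12,"grip":62}
    - {"xyz":[0,0,0],"roll":0.12,"grip":62}
    - {"xyz":[0,0,0],"roll":0.12,"grip":62}
    - {"xyz":[0,0,0],"roll":0.107,"grip":62}
    - {"xyz":[0,0,0],"roll":0,"grip":62}

```text
time_s: 14.87
position: [0.5842, -0.0556, 0.1738]
tcp_rot: [[0.711, 0.703, -0.0], [0.703, -0.711, 0.001], [0.0, -0.001, -1.0]]
force: [-0.4, 0.4, -0.2]
opening: 0.616
grasp_force: 0.0
```

```bash
python3 g.py .4715 -.2955
python3 - <<'E'
from h import *
for n in("scene","top"):
    w=cloud(n,np.load(n+"0.npy")).reshape(-1,3)
    b=w[np.all((w>(.49,-.44,.006))&(w<(.62,-.32,.15)),1)]; print(n,len(b),b.min(0).round(3),b.max(0).round(3))
    for z in(.06,.09,.1): 
        k=b[b[:,2]>z]; print(z,len(k),k.min(0).round(3) if len(k) else 0)
E
```

```text
t 14.8667 p [ 0.5842 -0.0556  0.1738] yaw y -45.35 open 53.6 gf 0.0 F [-0.4  0.4 -0.2] q [-16.  31.  90.   0.  59.  29.]
case-local [ 1.000e-01 -2.214e+02] 173.77549110654405
to [ 0.4715 -0.2955] tool [-2.488e+02  9.150e+01 -2.000e-01] local [-174.1 -421.2]
scene 481 [ 0.508 -0.404  0.006] [ 0.569 -0.366  0.094]
0.06 137 [ 0.52  -0.396  0.06 ]
0.09 23 [ 0.53 -0.39  0.09]
0.1 0 0
top 407 [ 0.507 -0.438  0.006] [ 0.615 -0.32   0.095]
0.06 123 [ 0.514 -0.396  0.06 ]
0.09 19 [ 0.533 -0.39   0.09 ]
0.1 0 0
```

Emit:
move_arm:
  increments:
    - {"xyz":[-25,9,0],"roll":0,"grip":62}
    - {"xyz":[-35,13,0],"roll":0,"grip":62}
    - {"xyz":[-38,14,0],"roll":0,"grip":62}
    - {"xyz":[-38,14,0],"roll":0,"grip":62}
    - {"xyz":[-38,14,0],"roll":0,"grip":62}

```text
time_s: 15.28
position: [0.5052, -0.2249, 0.1739]
tcp_rot: [[0.707, 0.707, 0.0], [0.707, -0.707, 0.001], [0.0, -0.0, -1.0]]
force: [1.0, -0.2, -0.4]
opening: 0.621
grasp_force: 0.0
```

Emit:
move_arm:
  increments:
    - {"xyz":[-36,13,0],"roll":0,"grip":62}
    - {"xyz":[-25,9,0],"roll":0,"grip":62}
    - {"xyz":[-12,4,15],"roll":0,"grip":62}
    - {"xyz":[-1,1,20],"roll":0,"grip":62}
    - {"xyz":[0,0,20],"roll":0,"grip":62}

```text
time_s: 15.7
position: [0.4724, -0.2971, 0.1189]
tcp_rot: [[0.71, 0.704, 0.002], [0.704, -0.71, -0.001], [0.0, 0.002, -1.0]]
force: [0.2, 0.1, -0.0]
opening: 0.616
grasp_force: 0.0
```

Emit:
move_arm:
  increments:
    - {"xyz":[0,0,5],"roll":0,"grip":62}
    - {"xyz":[0,0,0],"roll":0,"grip":62}

```text
time_s: 15.87
position: [0.4714, -0.2944, 0.1124]
tcp_rot: [[0.709, 0.705, -0.003], [0.705, -0.709, 0.003], [0.0, -0.004, -1.0]]
force: [0.2, 0.9, -0.0]
opening: 0.622
grasp_force: 0.0
```

```bash
python3 g.py .4715 -.2955
python3 - <<'E'
from h import *
p,d=bot.capture("scene"); w=cloud("scene",d).reshape(-1,3)
for lo in(.03,.058):
    s=w[np.all((w>(.43,-.335,lo))&(w<(.52,-.255,.073)),1)]; m=s.mean(0); print(len(s),m.round(4),np.degrees(np.arctan2(*np.linalg.svd(s[:,:2]-m[:2])[2][0][::-1])))
cv2.imwrite("pics/s5.png",cv2.resize(p[130:270,80:260,::-1],None,fx=4,fy=4))
E
```

```text
t 15.8667 p [ 0.4714 -0.2944  0.1124] yaw y -45.16 open 54.1 gf 0.0 F [ 0.2  0.9 -0. ] q [-44.  34.  98.   0.  49.   2.]
case-local [-173.8 -420.1] 112.35726958976326
to [ 0.4715 -0.2955] tool [-0.7  0.9 -0. ] local [-174.1 -421.2]
165 [ 0.4723 -0.296   0.0448] -45.7683509798776
40 [ 0.4717 -0.2962  0.0632] -49.130995285971565
```

View pics/s5.png

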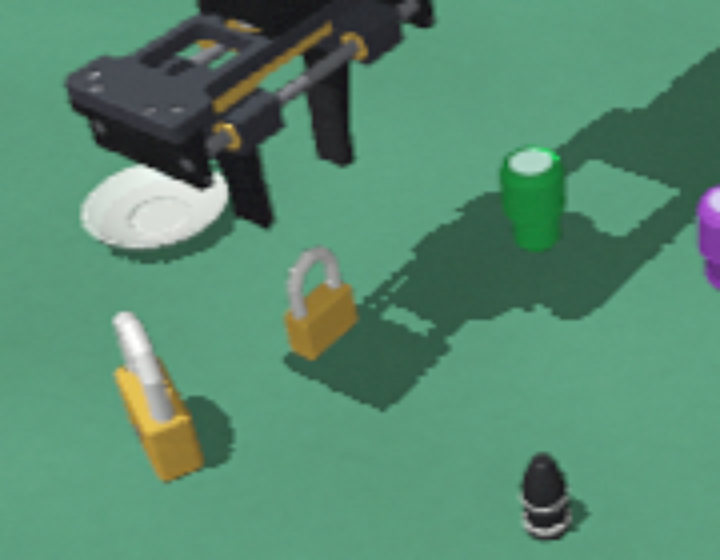

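The small padlock (crop 320,310) lies under the fingers and its width runs along their closing line. The dish and the big padlock are clear. Next I descend and grip.

Emit:
move_arm:
  increments:
    - {"xyz":[-0.8,1,20],"roll":0,"grip":62}
    - {"xyz":[0,0,22],"roll":0,"grip":62}
    - {"xyz":[0,0,20],"roll":0,"grip":62}
    - {"xyz":[0,0,14],"roll":0,"grip":62}
    - {"xyz":[0,0,2],"roll":0,"grip":62}

```text
time_s: 16.33
position: [0.4724, -0.296, 0.0349]
tcp_rot: [[0.709, 0.705, -0.002], [0.705, -0.709, 0.002], [0.0, -0.002, -1.0]]
force: [-0.2, 0.7, 0.1]
opening: 0.617
grasp_force: 0.0
```

Emit:
move_arm:
  increments:
    - {"xyz":[0,0,0],"roll":0,"grip":62}

```text
time_s: 16.42
position: [0.4731, -0.2968, 0.0362]
tcp_rot: [[0.709, 0.705, 0.0], [0.705, -0.709, 0.0], [0.0, 0.0, -1.0]]
force: [-0.4, 0.2, -0.2]
opening: 0.616
grasp_force: 0.0
```

```bash
python3 g.py .4717 -.296
```

```text
t 16.4167 p [ 0.4731 -0.2968  0.0362] yaw y -45.19 open 53.6 gf 0.0 F [-0.4  0.2 -0.2] q [-44.  41.  99.   0.  39.   2.]
case-local [-172.9 -422.9] 36.21125019799856
to [ 0.4717 -0.296 ] tool [-0.4 -1.5 -0. ] local [-174.  -421.8]
```

Emit:
move_arm:
  increments:
    - {"xyz":[0,-1,1.5],"roll":0,"grip":30}
    - {"xyz":[0,0,0],"roll":0,"grip":30}
    - {"xyz":[0,0,0],"roll":0,"grip":30}
    - {"xyz":[0,0,0],"roll":0,"grip":30}
    - {"xyz":[0,0,0],"roll":0,"grip":30}

```text
time_s: 16.83
position: [0.4718, -0.296, 0.0354]
tcp_rot: [[0.71, 0.704, -0.0], [0.704, -0.71, 0.0], [0.0, -0.0, -1.0]]
force: [-1.2, 1.5, 5.5]
opening: 0.424
grasp_force: 30.0
```

```bash
python3 g.py .4717 -.296
```

```text
t 16.8333 p [ 0.4718 -0.296   0.0354] yaw y -45.25 open 36.9 gf 30.001303553581238 F [-1.2  1.5  5.5] q [-44.  41. 100.   0.  39.   2.]
case-local [-173.9 -421.8] 35.35549379314974
to [ 0.4717 -0.296 ] tool [-0.  -0.1  0. ] local [-174.  -421.8]
```

Emit:
move_arm:
  increments:
    - {"xyz":[0,0,-15],"roll":0,"grip":30}
    - {"xyz":[0,0,-30],"roll":0,"grip":30}
    - {"xyz":[0,0,-35],"roll":-0.1,"grip":30}
    - {"xyz":[0,0,-30],"roll":-0.12,"grip":30}
    - {"xyz":[0,0,-10],"roll":-0.12,"grip":30}

```text
time_s: 17.25
position: [0.474, -0.2983, 0.1589]
tcp_rot: [[0.43, 0.903, 0.006], [0.903, -0.43, -0.006], [-0.003, 0.008, -1.0]]
force: [0.8, -0.5, -1.5]
opening: 0.424
grasp_force: 30.0
```

Emit:
move_arm:
  increments:
    - {"xyz":[0,0,0],"roll":-0.12,"grip":30}
    - {"xyz":[0,0,0],"roll":-0.12,"grip":30}
    - {"xyz":[0,0,0],"roll":-0.12,"grip":30}
    - {"xyz":[0,0,0],"roll":-0.12,"grip":30}
    - {"xyz":[0,0,0],"roll":-0.12,"grip":30}

```text
time_s: 17.67
position: [0.4719, -0.2963, 0.1545]
tcp_rot: [[-0.155, 0.988, 0.0], [0.988, 0.155, -0.0], [-0.0, 0.0, -1.0]]
force: [-0.2, 0.4, -1.4]
opening: 0.423
grasp_force: 30.0
```

Emit:
move_arm:
  increments:
    - {"xyz":[0,0,0],"roll":-0.12,"grip":30}
    - {"xyz":[0,0,0],"roll":0,"grip":30}

```text
time_s: 17.83
position: [0.4718, -0.2963, 0.1544]
tcp_rot: [[-0.269, 0.963, 0.0], [0.963, 0.269, -0.0], [-0.0, 0.0, -1.0]]
force: [0.2, -0.4, -1.1]
opening: 0.426
grasp_force: 30.0
```

```bash
python3 g.py
```

```text
t 17.8333 p [ 0.4718 -0.2963  0.1544] yaw y 15.58 open 37.1 gf 29.997005984187126 F [ 0.2 -0.4 -1.1] q [-44.  30.  96.  -0.  54. -59.]
case-local [-174.  -422.1] 154.35220213048697
```

Emit:
move_arm:
  increments:
    - {"xyz":[20,13,0],"roll":-0.005,"grip":30}
    - {"xyz":[33,22,0],"roll":0,"grip":30}
    - {"xyz":[34,23,0],"roll":0,"grip":30}
    - {"xyz":[34,23,0],"roll":0,"grip":30}
    - {"xyz":[34,23,0],"roll":0,"grip":30}

```text
time_s: 18.25
position: [0.5303, -0.1175, 0.1544]
tcp_rot: [[-0.267, 0.964, 0.0], [0.964, 0.267, -0.0], [-0.0, 0.0, -1.0]]
force: [1.6, -0.5, -1.0]
opening: 0.426
grasp_force: 30.0
```

Emit:
move_arm:
  increments:
    - {"xyz":[34,23,0],"roll":0,"grip":30}
    - {"xyz":[33,22,0],"roll":0,"grip":30}
    - {"xyz":[25,17,0],"roll":0,"grip":30}
    - {"xyz":[13,7,0],"roll":0,"grip":30}
    - {"xyz":[0,0,20],"roll":0,"grip":30}

```text
time_s: 18.67
position: [0.5716, 0.0042, 0.1375]
tcp_rot: [[-0.272, 0.962, 0.009], [0.962, 0.273, -0.0], [-0.003, 0.009, -1.0]]
force: [1.8, -0.3, -0.8]
opening: 0.425
grasp_force: 30.0
```

Emit:
move_arm:
  increments:
    - {"xyz":[0,0,25],"roll":0,"grip":30}
    - {"xyz":[0,0,20],"roll":0,"grip":30}
    - {"xyz":[0,0,9],"roll":0,"grip":30}
    - {"xyz":[0,0,0],"roll":0,"grip":30}

```text
time_s: 19.0
position: [0.5662, 0.0012, 0.0782]
tcp_rot: [[-0.27, 0.963, -0.005], [0.963, 0.27, 0.001], [0.002, -0.004, -1.0]]
force: [-0.5, 0.5, -1.9]
opening: 0.421
grasp_force: 30.0
```

```bash
python3 g.py
python3 - <<'E'
from look import *
p,L=local("scene"); cv2.imwrite("pics/s6.png",cv2.resize(p[110:260,220:400,::-1],None,fx=4,fy=4))
for n in("scene","top"):
    if n=="top": p,L=local(n)
    b=inb(L,(-40,-185,42),(40,-135,72)); print(n,"body",len(b),b.min(0).round(1) if len(b) else 0,b.max(0).round(1) if len(b) else 0, np.median(b,0).round(1) if len(b) else 0)
    h=inb(L,(-10,-130,78),(10,-90,105)); print("hook",len(h),h.min(0).round(1) if len(h) else 0,h.max(0).round(1) if len(h) else 0,np.median(h,0).round(1) if len(h) else 0)
E
```

```text
t 19.0 p [0.5662 0.0012 0.0782] yaw y 15.64 open 36.6 gf 29.999385997653008 F [-0.5  0.5 -1.9] q [-11.  38.  97.  -0.  46. -27.]
case-local [  -1.7 -161.9] 78.24947323988168
scene body 148 [ -22.8 -173.2   45.1] [  19.5 -154.    71.9] [   8.4 -171.2   60.1]
hook 0 0 0 0
top body 0 0 0 0
hook 24 [  -2.5 -108.9   85. ] [  4.6 -90.1  92.8] [   1.6 -101.1   88.3]
```

View pics/s6.png

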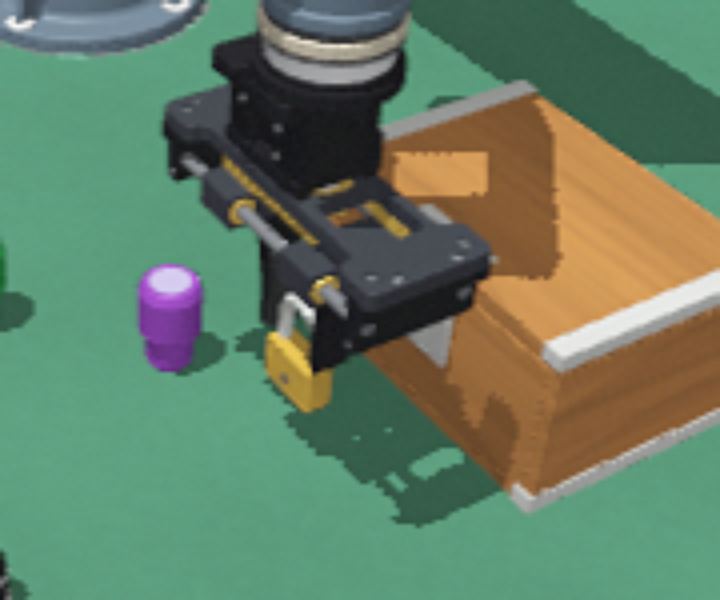

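The padlock hangs upright in the fingers in front of the hook (body at crop 300,370) and is centred on the hook in x. Next I thread it over the tip.

Emit:
move_arm:
  increments:
    - {"xyz":[5,2,-2],"roll":-0.004,"grip":30}
    - {"xyz":[10,0,0],"roll":0,"grip":30}
    - {"xyz":[10,0,0],"roll":0,"grip":30}
    - {"xyz":[8,0,0],"roll":0,"grip":30}
    - {"xyz":[0,0,0],"roll":0,"grip":30}

```text
time_s: 19.52
position: [0.5595, 0.0354, 0.0829]
tcp_rot: [[-0.277, 0.961, -0.001], [0.961, 0.277, 0.001], [0.001, -0.001, -1.0]]
force: [0.4, -0.4, -2.5]
opening: 0.421
grasp_force: 30.0
```

```bash
python3 g.py
```

```text
t 19.5167 p [0.5595 0.0354 0.0829] yaw y 16.1 open 36.6 gf 29.999687522649765 F [ 0.4 -0.4 -2.5] q [ -8.  37.  98.   0.  45. -24.]
case-local [   1.3 -127.1] 82.85212061330616
```

Emit:
move_arm:
  increments:
    - {"xyz":[6,-0.8,1.5],"roll":0,"grip":30}
    - {"xyz":[7,0,0],"roll":0,"grip":30}
    - {"xyz":[7,0,0],"roll":0,"grip":30}
    - {"xyz":[4,0,0],"roll":0,"grip":30}
    - {"xyz":[0,0,0],"roll":0,"grip":30}

```text
time_s: 19.93
position: [0.5527, 0.057, 0.0808]
tcp_rot: [[-0.276, 0.961, -0.001], [0.961, 0.276, 0.0], [0.001, -0.001, -1.0]]
force: [-0.0, 0.5, -1.9]
opening: 0.423
grasp_force: 30.0
```

```bash
python3 g.py
```

```text
t 19.9333 p [0.5527 0.057  0.0808] yaw y 16.04 open 36.8 gf 29.999524131417274 F [-0.   0.5 -1.9] q [ -6.  37.  99.   0.  45. -22.]
case-local [   0.6 -104.5] 80.76590755549903
```

Emit:
move_arm:
  increments:
    - {"xyz":[1,0,5],"roll":0,"grip":30}
    - {"xyz":[0,0,5],"roll":0,"grip":30}
    - {"xyz":[0,0,3],"roll":0,"grip":30}
    - {"xyz":[0,0,1],"roll":0,"grip":30}
    - {"xyz":[0,0,0],"roll":0,"grip":30}

```text
time_s: 20.35
position: [0.553, 0.0567, 0.0667]
tcp_rot: [[-0.275, 0.961, -0.001], [0.961, 0.275, 0.0], [0.0, -0.001, -1.0]]
force: [-0.3, 0.2, 1.3]
opening: 0.419
grasp_force: 30.0
```

```bash
python3 g.py
```

```text
t 20.35 p [0.553  0.0567 0.0667] yaw y 15.96 open 36.4 gf 29.99990165233612 F [-0.3  0.2  1.3] q [ -6.  38.  99.  -0.  43. -22.]
case-local [   0.8 -104.8] 66.71244731132535
```

The hook now carries the padlock (force changed from −1.9 to +1.3 N). Release and withdraw.

Emit:
move_arm:
  increments:
    - {"xyz":[0,0,0.5],"roll":0,"grip":45}
    - {"xyz":[0,0,0],"roll":0,"grip":48}
    - {"xyz":[0,0,0],"roll":0,"grip":55}
    - {"xyz":[0,0,0],"roll":0,"grip":65}
    - {"xyz":[0,0,0],"roll":0,"grip":65}

```text
time_s: 20.77
position: [0.5533, 0.0569, 0.0665]
tcp_rot: [[-0.275, 0.961, 0.0], [0.961, 0.275, -0.0], [-0.0, 0.0, -1.0]]
force: [-0.3, 0.3, 0.1]
opening: 0.607
grasp_force: 0.0
```

Emit:
move_arm:
  increments:
    - {"xyz":[0,0,-10],"roll":0,"grip":65}
    - {"xyz":[0,0,-20],"roll":0,"grip":65}
    - {"xyz":[0,0,-30],"roll":0,"grip":65}
    - {"xyz":[0,0,-35],"roll":0,"grip":65}
    - {"xyz":[0,0,-35],"roll":0,"grip":65}

```text
time_s: 21.18
position: [0.5525, 0.057, 0.198]
tcp_rot: [[-0.275, 0.961, -0.001], [0.961, 0.275, 0.0], [0.0, -0.001, -1.0]]
force: [1.0, -0.5, 0.2]
opening: 0.647
grasp_force: 0.0
```

Emit:
move_arm:
  increments:
    - {"xyz":[0,-35,-30],"roll":0,"grip":65}
    - {"xyz":[0,-35,-20],"roll":0,"grip":65}
    - {"xyz":[0,-30,0],"roll":0,"grip":65}
    - {"xyz":[0,0,0],"roll":0,"grip":65}
    - {"xyz":[0,0,0],"roll":0,"grip":65}

```text
time_s: 21.6
position: [0.4589, 0.0303, 0.2447]
tcp_rot: [[-0.275, 0.962, 0.001], [0.962, 0.275, -0.0], [-0.001, 0.001, -1.0]]
force: [0.4, -0.0, 0.4]
opening: 0.649
grasp_force: 0.0
```

```bash
python3 g.py
python3 - <<'E'
from look import *
p,L=local("scene"); cv2.imwrite("pics/s7.png",cv2.resize(p[110:260,240:420,::-1],None,fx=4,fy=4))
f=inb(L,(-29,-92,45),(29,-82,106)); f=f[abs(f[:,0])>22]; print("hasp",len(f),np.median(f,0).round(1))
b=inb(L,(-30,-125,20),(30,-93,64)); print("padlock",len(b),b.min(0).round(1),b.max(0).round(1),np.median(b,0).round(1))
h=inb(L,(-6,-128,80),(6,-88,105)); print("hook/arch",len(h),h.min(0).round(1),h.max(0).round(1))
l=inb(L,(-100,-75,100),(105,60,175)); print("lid",np.median(l[:,2]))
E
```

```text
t 21.6 p [0.4589 0.0303 0.2447] yaw y 15.93 open 56.5 gf 0.0 F [ 0.4 -0.   0.4] q [-10.  16. 103.   0.  61. -26.]
case-local [ -96.9 -104.4] 244.7029297943975
hasp 79 [ 24.3 -85.1  80.6]
padlock 210 [ -24.4 -116.8   32.5] [ 19.8 -96.9  63.8] [   3.1 -113.3   54. ]
hook/arch 53 [  -5.5 -123.2   85.1] [  4.5 -88.6  98.4]
lid 115.29840282207985
```

View pics/s7.png

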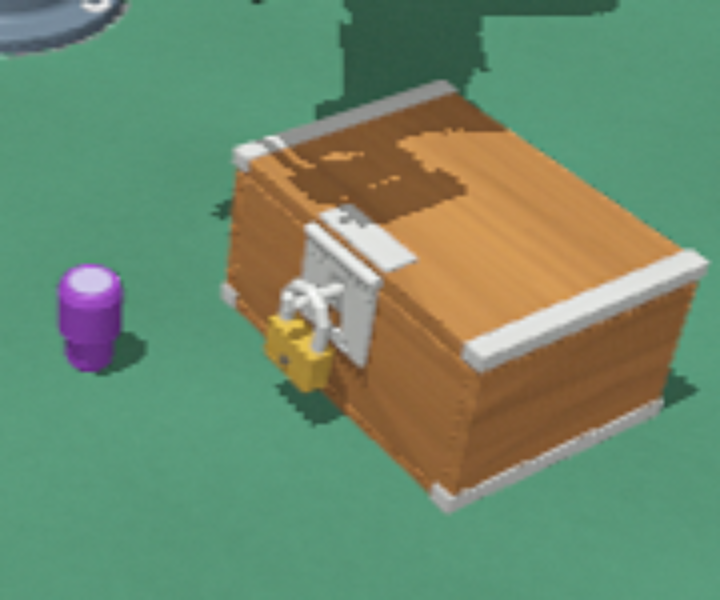

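The padlock hangs on the hook (crop 300,335) with the tip in front of the shackle. The hasp is flat, the lid is shut and the arm is clear. Handing in.

```bash
python3 -c "
from rig import bot
print(bot.hand_in())"
```

```text
the job is handed in; nothing more can be done
None
```

The job is handed in at about 22 s: the eyepiece is home in its well, the lid is shut, the hasp is flat with the hook through its slot, and the padlock hangs on the hook behind its upturned tip; the hand-in call gave no verdict.

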